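# Pop and open the photometer lid

### The arm

A 6-joint arm with a two-finger parallel gripper is mounted at the origin on the work surface. World frame = base frame: x ahead of the robot, y to its left, z up, the work surface at z = 0. Lengths are in m, angles in rad, forces in N, time in s.
With the tool pointing down it reaches from about 0.225 to 0.875 m from the base axis. Payload 3.4 kg.
Tool frame: the origin (TCP) lies between the finger pads; the fingertips stand 8 mm ahead of it and the grasp point (between the pads) lies 11 mm behind it; z points along the fingers, y is the line along which they close (so a half turn about z gives the same grasp; the last joint's range is limited). The gripper opens to 85 mm and grips with 20 to 120 N. Pads are 22 mm wide; open, the fingers measure 114 mm over their backs; the gripper's body (76 mm by 85 mm) begins 54 mm behind the grasp point. The pads swing forward as they close: fully open they stand 13 mm farther back than shut.
Start: joints at [1.185, 0.276, 1.505, -0, 1.361, -0.121], TCP at [0.151, 0.555, 0.239] pointing down, gripper open.
Joint ranges: [-2.89, 2.89], [-0.75, 2.08], [0.22, 2.7], [-1.18, 4.32], [0.11, 2.71], [-2.7, 2.7]. Speed limits (rad/s): [2.57, 2.57, 3.14, 3.14, 3.14, 3.14].

### API

Orientations are given as a unit quaternion [w, x, y, z].
In Python, from rig import manip, optics, finder gives the robot as it stands.
- The arm moves only by the tool servo_tool, never from a script. Its argument "increments" is a list of rows, each a list of 7 numbers: the shift along the tool's x, y, z in cm, then the turn, a rotation vector about the tool's x, y, z in degrees, then the closure, from -1 (fully open) to 1 (shut). In form: [[x, y, z, rx, ry, rz, gripper], ...]. A call has exactly 5 rows; each row shifts and turns the commanded pose from where the row before left it, along the tool's axes as they then stand; what a row does not reach is not made up. A row lasts 1/10 s, in which the tool goes at most 50 mm and 8.59 degrees, less where a joint would pass 70% of its speed; a pose out of reach is approached as far as the arm can. A call is refused whole if a number of a shift passes 5 or a number of a turn 8.59, either way. A call with a gripper value outside its range is refused whole. The fingers move at their own pace and stop on an object; "squeeze" is the grip in N (left out, the last holds). Time passes only in rows, so rows that do not move let the fingers close, or fill a call up. It gives the time, the measured TCP pose, the force, the opening and the grip force at its end, in the units of the state.
- manip.get_state(): the state, without advancing time (a new reading comes with each control period).
- optics.get_image(name): name is "side" or "top"; returns the picture (400x640x3 uint8, red, green, blue); there is no depth.
- optics.get_calibration(name): a dict with "fov_y" (degrees; the focal length in pixels is half the picture's height over the tangent of half this angle, whatever the lens; pixels are square), "cx", "cy" (the principal point, pixels), "world_to_cam" (4x4, takes a point from world to camera coordinates). Camera axes: x right, y down, z forward; pixel columns grow to the right and rows downward; lengths in m; the calibration is good to about 2 mm. A picture is of the moment at which its call begins. get_calibration takes no time and is no camera call.
- manip.sign_off(): hands the job in; it is judged then, once.
Trained networks look in the newest picture that a camera, given by its name, has taken for a name from the list of things; names that differ only in an ending like _2 or _b are one class to them, and where a whole thing is asked for, a point or a joint stands for the part that bears it (a point fixed in the world has none). Each returns a list of dicts, best first, with "p" (0 to 1); they miss things now and then, are a little off and sometimes report something else, mostly with a low value. They report only what shows in the picture. A call takes as long as a camera call.
- finder.silhouettes(label, camera): "region" (400x640 bool, what is visible of it) and "box" ([centre column, centre row, width, height] in pixels, round what is visible of it).
- finder.tip_of(label, camera): "at" ([column, row] in pixels: a listed point, or the origin of a listed thing).
The state is a dict: "clock": time; "qpos": joint angles; "qd": joint speeds; "effort": joint torques, N m; "position": TCP position; "ee_rot": TCP orientation; "contact_force": force on the tool from outside, world axes, zero at the start; "moment": the same for the moment, N m; "width": finger opening in m; "gripper_force": force on a finger pad.
Only numpy, scipy, OpenCV 4.12 (cv2) and the standard library are available. Lean on these libraries where they do the work, as an engineer would, in place of code of your own. Each camera call takes 0.05 s, during which the arm holds its last target. There are 200 camera calls.

### The job

Open the cuvette photometer on the bench: with closed fingertips press down the release tab at its front so that the lid springs up part way, then let the tab go and push the lid back until it rests fully open by itself. Do not press the round start button, and do not disturb or lift the cuvette inside or any of the loose things standing around the instrument.

Things in the scene. Friction and masses are not known exactly. Their poses are not given: they have to be found in the camera images.
- photometer: White bench instrument, fixed. Origin: on the bench under its chamber; x to its back (hinge side), z up; its front (-x) faces roughly the robot. Footprint x -125 to 100, y -90 to 90 mm. Front deck x -125 to -57 mm, 43 mm high; behind it the sample chamber, walls 70 mm high, under the grey lid. Only the tab's hook and the lid rise higher. Position and yaw vary.
- tab_press (a point): Press point: top middle of the black release tab, 68 mm above the bench with the tab up, at x = -110 mm of the photometer. The tab is a rocker pressed straight down: a paddle 50 mm long (x -120 to -70 mm), 30 wide, 8 thick, ribbed at its front edge; at its rear end a hook (x -74 to -58 mm, 30 wide, to 86 mm high) holds the lid's tongue.
- tab (a joint): Release tab angle, rad: 0 up (rest), 0.30 fully down at a stop (press point about 12 mm lower). Spring: about 1.3 N at the press point to start, 3.5 N at the end. The lid is let go at about 0.17. The tab springs back when released.
- lid (a joint): Lid angle, rad: 0 shut and latched, 1.85 fully open (106 degrees, leaning back on its stop). Unlatched, a sprung plunger lifts it to about 0.58, where it rests. From there it turns freely (1 N at its front edge), falls back to 0.58 if left before upright (1.57), and past 1.65 falls open to 1.85 by itself and stays.
- lid_edge (a point): Middle of the lid's front edge: tip of a tongue 26 mm wide, 5 thick, 8 long; turns with the lid, 128 mm from the hinge line. The lid is a grey panel 120 mm front to back, 140 wide, 14 thick. This point's height above the bench: shut 76 mm (lid's top 87), popped up about 144, upright 202. Popped up, a vertical finger can push it from the front.
- lid_hinge (a point): Middle of the lid's hinge line, fixed on the photometer at x = 65 mm, 74 mm above the bench. The line runs along the photometer's y axis; the lid opens up and to the back (+x).
- start_top (a point): Top of the round start button on the front deck, 20 mm across, standing 8 mm above the deck (51 mm above the bench), at x = -98, y = 64 mm of the photometer. Not to be pressed.
- start_button (a joint): Start button travel, m: 0 up, 0.004 fully down. It must stay up.
- cuvette: Clear cuvette, 12.5 mm square, 38 mm tall, standing in a black holder in the chamber under the lid; origin at its underside. Its top is 70 mm above the bench. Stays where it is.
- slide_box: Loose white slide box, open, 75 x 55 x 24 mm with yellow filling; origin under its centre. Stands about 175 mm to one side of the photometer's middle. The slide box, sample jar, stain bottle and cuvette block swap places.
- sample_jar: Loose clear jar with blue cap, 41 mm across, 59 mm tall; origin under its centre; beside the photometer.
- stain_bottle: Loose amber bottle with black cap, 36 mm across, 76 mm tall; origin under its centre; beside the photometer.
- cuvette_block: Loose white block 70 x 45 x 30 mm with three square holes; origin under its centre; beside the photometer.

How it is judged:
On the way, in this order (a step that is already met when the one before it is completed fails the run):
1. the release tab is pressed down, the lid not yet up (value of joint tab above 0.08 rad and value of joint lid below 0.3 rad).
2. the lid has sprung up part way and the tab has been let go (value of joint lid between 0.4 and 1 rad and value of joint tab below 0.06 rad), for 0.1 s.
3. the lid has been pushed fully open (value of joint lid above 1.75 rad), for 0.1 s.
At the end, for the whole second after the job is handed in: The lid rests fully open (above 1.75 of 1.85 rad) and still, the tab is back up (below 0.06 rad), the start button is up, the cuvette stands in its holder within 8 mm of its start and upright, and every loose thing around is within 20 mm of its start (value of joint lid between 1.75 and 1.95 rad and velocity of joint lid between -0.05 and 0.05 rad/s and value of joint tab below 0.06 rad and value of joint start_button below 0.002 m and distance of each of slide_box, sample_jar, stain_bottle, cuvette_block from where it was at the start of the episode below 0.02 m and distance of cuvette from where it was at the start of the episode below 0.008 m and angle between cuvette's own z axis and vertical below 0.2 rad); the robot touches nothing.
It fails at once if the start button is pressed (more than 2 mm) (value of joint start_button above 0.002 m).
It fails at once if the cuvette is lifted, shifted or tipped (8 mm, 0.2 rad) (distance of cuvette from where it was at the start of the episode above 0.008 m or angle between cuvette's own z axis and vertical above 0.2 rad).
It fails at once if a loose thing around the photometer is lifted, shoved or knocked (20 mm) (distance of any of slide_box, sample_jar, stain_bottle, cuvette_block from where it was at the start of the episode above 0.02 m).
It also fails if it takes over 40 s, if anything falls off the work surface, if the arm or the gripper's body presses on something with over 40 N, if the wrist force passes 120 N, or if a joint passes its speed limit or range.

## Working session

There is one attempt and no reset: what is moved stays moved. The work goes in short steps, Python scripts to look and compute and a tool call to move; the robot and the scene stay as the last step left them, time stands still between calls to the robot, and variables do not carry over. Pictures are saved under pics/ and viewed, at most 10 in all, crops included, and the job is handed in when it is done.

Besides the shell and the picture viewer there is one more tool, called after "Emit:" as a command line: name --pt "numbers of a row" for each row, then --argument value for the rest. servo_tool: Moves the arm, as the interface text tells. Its arguments: {"type":"object","properties":{"increments":{"type":"array","items":{"type":"array","items":{"type":"number"}}},"squeeze":{"type":"number"}},"required":["increments"]}

```bash
mkdir -p pics
cat > h.py <<'E'
import numpy as np, cv2
from rig import manip, optics, finder
def cal(n):
    c=optics.get_calibration(n); f=200/np.tan(np.radians(c["fov_y"])/2)
    return f,c["cx"],c["cy"],np.array(c["world_to_cam"])
def proj(n,p):
    f,cx,cy,T=cal(n); q=T[:3,:3]@np.array(p)+T[:3,3]; return np.array([cx+f*q[0]/q[2],cy+f*q[1]/q[2]])
def onz(n,uv,z):
    f,cx,cy,T=cal(n); R=T[:3,:3]; c=-R.T@T[:3,3]; d=R.T@np.array([(uv[0]-cx)/f,(uv[1]-cy)/f,1]); return c+d*(z-c[2])/d[2]
E
python3 - <<'E'
from h import *
for n in("top","side"):
    im=optics.get_image(n); cv2.imwrite(f"pics/{n}0.png",im[:,:,::-1])
    T=cal(n)[3]; print(n,cal(n)[:3],-T[:3,:3].T@T[:3,3])
    for l,z in(("tab_press",.068),("lid_edge",.076),("lid_hinge",.074),("start_top",.051),("photometer",0)):
        for d in finder.tip_of(l,n)[:2]: print(l,d["p"],d["at"],onz(n,d["at"],z).round(4))
s=manip.get_state();print(s)
E
```

```text
top (np.float64(489.1937455488324), 322.95477851314985, 203.42910636584375) [0.42507087 0.06961322 1.21783388]
tab_press 0.61 [395.5, 252.1] [ 0.4695 -0.1161  0.068 ]
lid_edge 0.67 [390.9, 232.4] [ 0.5151 -0.1052  0.076 ]
lid_hinge 0.76 [379.8, 178.7] [ 0.6434 -0.0819  0.074 ]
lid_hinge 0.44 [448.7, 215.3] [ 0.5554 -0.2431  0.074 ]
start_top 0.64 [365.8, 254.5] [ 0.4647 -0.048   0.051 ]
start_top 0.45 [377.7, 180.1] [ 0.6444 -0.0798  0.051 ]
photometer 0.78 [381.7, 211.6] [ 0.5735 -0.0948  0.    ]
side (np.float64(417.5902143619854), 315.8802423727195, 201.84946921676) [0.22268015 0.52452537 0.62842395]
tab_press 0.72 [418.0, 189.0] [ 0.4735 -0.117   0.068 ]
tab_press 0.35 [364.2, 193.4] [ 0.5491 -0.0319  0.068 ]
lid_edge 0.96 [398.8, 181.2] [ 0.5126 -0.1031  0.076 ]
lid_hinge 0.61 [342.1, 161.1] [ 0.6443 -0.0816  0.074 ]
start_top 0.56 [399.8, 214.9] [ 0.4684 -0.0429  0.051 ]
photometer 0.67 [365.9, 195.8] [ 0.5811 -0.0953  0.    ]
{'clock': 0.6, 'qpos': array([ 1.18502858e+00,  2.75869497e-01,  1.50488906e+00, -3.45652016e-05,
        1.36068214e+00, -1.21002215e-01]), 'qd': array([ 0.00015099, -0.00116463, -0.00015806,  0.0018456 , -0.00011485,
       -0.00032503]), 'effort': array([-1.60366075e-03, -4.16396391e+01, -2.45990753e+01, -1.17960553e-04,
        5.47945692e-04, -1.04764871e-05]), 'position': array([0.15050076, 0.55499524, 0.2393498 ]), 'ee_rot': array([3.54096610e-05, 1.31992861e-01, 9.91250664e-01, 6.93157452e-05]), 'contact_force': array([-0.69591702, -1.44601535,  0.24838213]), 'moment': array([0.00031733, 0.01835795, 0.02382018]), 'gripper_force': 0.0, 'width': 0.08562180910532134}
```

View pics/top0.png

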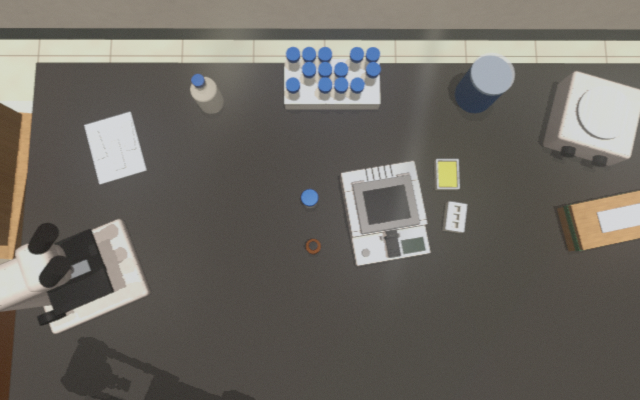

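View pics/side0.png

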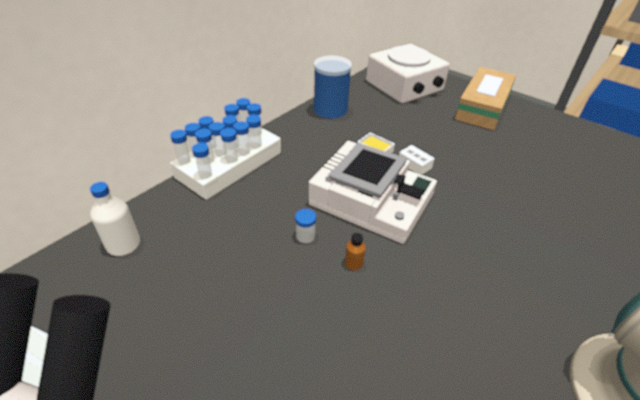

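Run:
```python
from h import *
from scipy.optimize import least_squares
P={"tab_press":(-.110,0,.068),"lid_edge":(-.063,0,.076),"lid_hinge":(.065,0,.074),"start_top":(-.098,.064,.051)}
O={"top":[("tab_press",395.5,252.1),("lid_edge",390.9,232.4),("lid_hinge",379.8,178.7),("start_top",365.8,254.5)],
"side":[("tab_press",418,189),("lid_edge",398.8,181.2),("lid_hinge",342.1,161.1),("start_top",399.8,214.9)]}
def w(x,p): c,s=np.cos(x[2]),np.sin(x[2]); return np.array([x[0]+c*p[0]-s*p[1],x[1]+s*p[0]+c*p[1],p[2]])
r=least_squares(lambda x:np.concatenate([proj(n,w(x,P[l]))-[u,v] for n in O for l,u,v in O[n]]),[.58,-.095,.2],loss="soft_l1")
print(r.x,np.degrees(r.x[2]),r.fun.round(1)); 
for l in P: print(l,w(r.x,P[l]).round(4))
im=optics.get_image("top").copy();im2=optics.get_image("side").copy()
for n,i in(("top",im),("side",im2)):
    for l in P: cv2.drawMarker(i,tuple(int(round(a)) for a in proj(n,w(r.x,P[l]))),(255,0,0),0,6)
    ft=np.array([proj(n,w(r.x,p)) for p in [(-.125,-.09,.043),(-.125,.09,.043),(-.057,.09,.043),(-.057,-.09,.043)]]).round().astype(int)
    cv2.polylines(i,[ft],True,(0,255,0),1)
o=np.vstack([cv2.resize(im[150:280,300:480],None,fx=3,fy=2.2),cv2.resize(im2[120:250,290:470],None,fx=3,fy=2.2)])
cv2.imwrite("pics/fit.png",o[:,:,::-1])
```

```text
[ 0.57795411 -0.09324949  0.18565899] 10.637476282874538 [-1.1 -0.2 -0.1 -0.4 -0.3  0.7  0.1 -2.2  0.7  1.6 -1.  -1.1  0.8  0.5
  0.9 -1.8]
tab_press [ 0.4698 -0.1136  0.068 ]
lid_edge [ 0.516  -0.1049  0.076 ]
lid_hinge [ 0.6418 -0.0813  0.074 ]
start_top [ 0.4698 -0.0484  0.051 ]
```

View pics/fit.png

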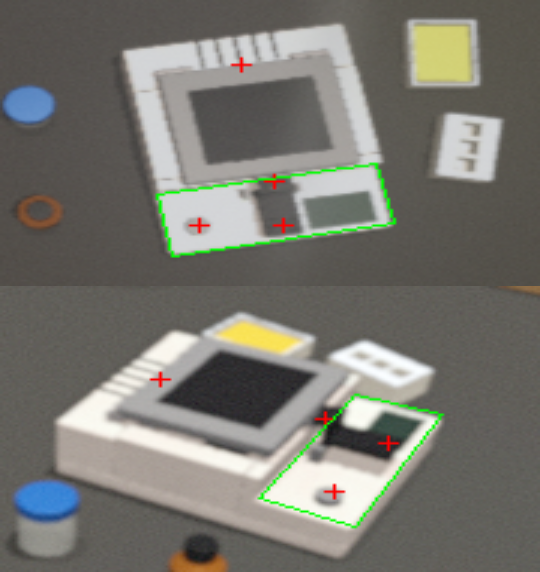

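The pictures show the photometer at about top (385,212), tab at (391,245), start button at (366,253) and the loose things clear on both sides. The fitted pose (yaw 10.6°) overlays well. First I'll align the tool and close the fingers.

Emit:
servo_tool --pt "0 0 0 0 0 -5.16 1" --pt "0 0 0 0 0 -5.16 1" --pt "0 0 0 0 0 -5.16 1" --pt "0 0 0 0 0 -5.16 1" --pt "0 0 0 0 0 -5.16 1" --squeeze 20

```text
clock: 1.2
position: [0.1505, 0.555, 0.2394]
ee_rot: [0.0, -0.094, 0.996, 0.0]
contact_force: [-0.1, 0.6, -0.5]
width: 0.0122
gripper_force: 0.0
```

```bash
cat >> h.py <<'E'
from scipy.spatial.transform import Rotation as Ro
X=[0.57795,-0.09325,0.18566]
def w(p): c,s=np.cos(X[2]),np.sin(X[2]); return np.array([X[0]+c*p[0]-s*p[1],X[1]+s*p[0]+c*p[1],p[2]])
def to(p): # tool-frame cm from current TCP to photometer-frame tip point p (tip 8 mm ahead of TCP)
    s=manip.get_state(); R=Ro.from_quat(np.roll(s["ee_rot"],-1))
    t=w(p)-R.apply([0,0,.008]); e=R.as_matrix()
    print("tcp",s["position"].round(4),"toolx deg",np.degrees(np.arctan2(e[1,0],e[0,0])).round(2),"z",e[:,2].round(3),"F",s["contact_force"].round(2),"w",s["width"],"t",s["clock"])
    print("move cm",(R.inv().apply(t-s["position"])*100).round(2))
E
python3 -c "
from h import *
to((-.113,0,.11))"
```

```text
tcp [0.1505 0.555  0.2394] toolx deg -169.16 z [ 0.  0. -1.] F [-0.12  0.56 -0.49] w 0.012179116737985487 t 1.2
move cm [-18.49 -71.67  12.13]
```

Emit:
servo_tool --pt "-1.2 -4 0 0 0 0 1" --pt "-1.2 -4.8 0 0 0 0 1" --pt "-1.2 -4.8 0 0 0 0 1" --pt "-1.2 -4.8 0 0 0 0 1" --pt "-1.2 -4.8 0 0 0 0 1"

```text
clock: 1.7
position: [0.2527, 0.3364, 0.2394]
ee_rot: [0.0, -0.093, 0.996, 0.0]
contact_force: [1.3, 0.1, -0.1]
width: 0.0002
gripper_force: 0.0
```

Emit:
servo_tool --pt "-1.2 -4.8 0 0 0 0 1" --pt "-1.2 -4.8 0 0 0 0 1" --pt "-1.2 -4.8 0 0 0 0 1" --pt "-1.2 -4.8 0 0 0 0 1" --pt "-1.2 -4.8 0 0 0 0 1"

```text
clock: 2.2
position: [0.3559, 0.1114, 0.2398]
ee_rot: [0.001, -0.093, 0.996, 0.0]
contact_force: [0.8, 0.5, -0.2]
width: 0.0
gripper_force: 0.0
```

Emit:
servo_tool --pt "-1.2 -4.8 0 0 0 0 1" --pt "-1.2 -4.8 0 0 0 0 1" --pt "-1.2 -4.8 0 0 0 0 1" --pt "-1.2 -4.8 0 0 0 0 1" --pt "-1 -4 0 0 0 0 1"

```text
clock: 2.7
position: [0.4562, -0.1069, 0.2395]
ee_rot: [0.001, -0.092, 0.996, -0.0]
contact_force: [0.2, 0.0, 0.3]
width: 0.0001
gripper_force: 0.0
```

```bash
python3 -c "
from h import *
to((-.113,0,.08))"
```

```text
tcp [ 0.4562 -0.1069  0.2395] toolx deg -169.47 z [ 0.001 -0.001 -1.   ] F [0.2  0.03 0.31] w 0.00013818507371165812 t 2.7
move cm [-0.91 -0.89 15.15]
```

Emit:
servo_tool --pt "-0.4 -0.4 3 0 0 0 1" --pt "-0.4 -0.4 3 0 0 0 1" --pt "0 0 3 0 0 0 1" --pt "0 0 3 0 0 0 1" --pt "0 0 2.5 0 0 0 1"

```text
clock: 3.2
position: [0.4642, -0.1105, 0.0929]
ee_rot: [-0.0, -0.092, 0.996, 0.0]
contact_force: [0.3, -0.3, -0.3]
width: 0.0
gripper_force: 0.0
```

Emit:
servo_tool --pt "0 0 0 0 0 0 1" --pt "0 0 0 0 0 0 1" --pt "0 0 0 0 0 0 1" --pt "0 0 0 0 0 0 1" --pt "0 0 0 0 0 0 1"

```text
clock: 3.7
position: [0.4654, -0.1107, 0.0955]
ee_rot: [0.001, -0.093, 0.996, -0.001]
contact_force: [0.3, -0.1, -0.1]
width: 0.0001
gripper_force: 0.0
```

```bash
python3 -c "
from h import *
to((-.113,0,.07))
a=optics.get_image('side')[100:260,290:480];b=optics.get_image('top')[150:310,290:480]
cv2.imwrite('pics/p1.png',np.hstack([cv2.resize(i,None,fx=2,fy=2,interpolation=2) for i in(a,b)])[:,:,::-1])"
```

```text
tcp [ 0.4654 -0.1107  0.0955] toolx deg -169.37 z [ 0.002 -0.001 -1.   ] F [ 0.31 -0.12 -0.09] w 9.386838320697287e-05 t 3.7
move cm [-0.08 -0.36  1.75]
```

View pics/p1.png

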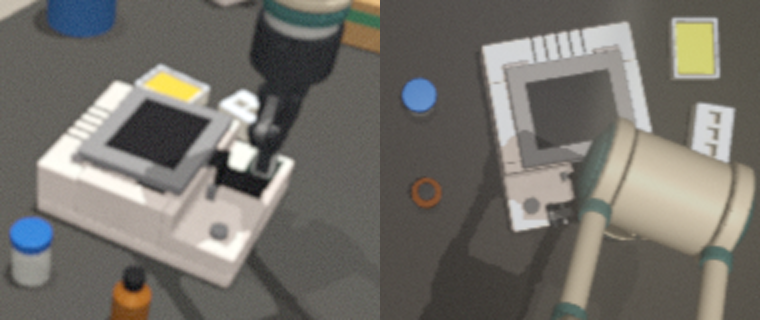

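The side view shows the closed fingers over the front of the black tab, around (265,165), and clear of the button. Pressing now.

Emit:
servo_tool --pt "0 -0.3 1 0 0 0 1" --pt "0 0 0.8 0 0 0 1" --pt "0 0 0.4 0 0 0 1" --pt "0 0 0.3 0 0 0 1" --pt "0 0 0.3 0 0 0 1"

```text
clock: 4.3
position: [0.4639, -0.1133, 0.0657]
ee_rot: [-0.001, -0.093, 0.996, 0.0]
contact_force: [-4.3, -1.7, 2.8]
width: 0.0
gripper_force: 1.9
```

Emit:
servo_tool --pt "0 0 0.1 0 0 0 1" --pt "0 0 0 0 0 0 1" --pt "0 0 0 0 0 0 1" --pt "0 0 0 0 0 0 1" --pt "0 0 0 0 0 0 1"

```text
clock: 4.8
position: [0.4645, -0.1132, 0.0652]
ee_rot: [-0.001, -0.093, 0.996, 0.0]
contact_force: [-5.0, -0.7, 3.6]
width: 0.0
gripper_force: 2.4
```

```bash
python3 -c "
from h import *
to((-.113,0,.058))
a=optics.get_image('side')[100:260,290:480]
cv2.imwrite('pics/p2.png',cv2.resize(a,None,fx=2,fy=2,interpolation=2)[:,:,::-1])"
```

```text
tcp [ 0.4645 -0.1132  0.0652] toolx deg -169.36 z [-0.001  0.001 -1.   ] F [-4.99 -0.72  3.62] w 1.0479311794514734e-05 t 4.8
move cm [-0.22 -0.14 -0.08]
```

View pics/p2.png

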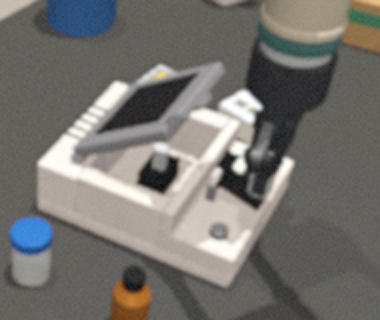

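The lid has popped up (tongue near (215,70)), and the cuvette still stands in its holder at (160,155). Next I let the tab go, backing off to the front and up.

Emit:
servo_tool --pt "0.5 0 -1 0 0 0 1" --pt "1 0 -1 0 0 0 1" --pt "1 0 -2 0 0 0 1" --pt "1.5 0 -2 0 0 0 1" --pt "1 0 -2 0 0 0 1"

```text
clock: 5.35
position: [0.4156, -0.1228, 0.1469]
ee_rot: [0.001, -0.092, 0.996, -0.0]
contact_force: [-0.1, 0.0, 0.4]
width: 0.0002
gripper_force: 0.0
```

Emit:
servo_tool --pt "0 0 0 0 0 0 1" --pt "0 0 0 0 0 0 1" --pt "0 0 0 0 0 0 1" --pt "0 0 0 0 0 0 1" --pt "0 0 0 0 0 0 1"

```text
clock: 5.85
position: [0.416, -0.1224, 0.1445]
ee_rot: [-0.001, -0.093, 0.996, 0.0]
contact_force: [0.5, 0.5, 0.5]
width: 0.0001
gripper_force: 0.0
```

```bash
python3 -c "
from h import *
to((-.075,0,.125))
for n in ('side','top'):
    im=optics.get_image(n)
    for d in finder.tip_of('lid_edge',n)[:2]: print(n,d)
    print(proj(n,w((-.041,0,.144))))
    if n=='side': cv2.imwrite('pics/p3.png',cv2.resize(im[60:260,270:480],None,fx=2,fy=2,interpolation=2)[:,:,::-1])"
```

```text
tcp [ 0.416  -0.1224  0.1445] toolx deg -169.36 z [-0.001  0.001 -1.   ] F [0.52 0.47 0.51] w 0.00012719205010010607 t 5.85
move cm [-8.96 -0.13  1.14]
side {'at': [393.4, 153.6], 'p': 0.93}
[392.70251129 150.14458484]
top {'at': [393.8, 218.2], 'p': 0.69}
top {'at': [444.8, 172.7], 'p': 0.58}
[393.35124077 219.79631926]
```

View pics/p3.png

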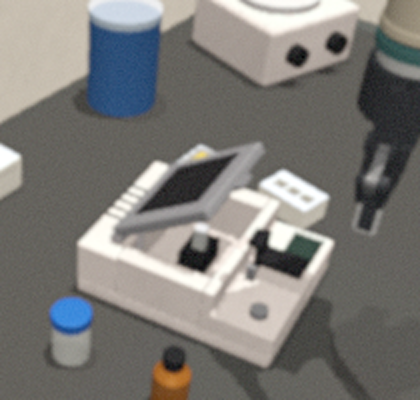

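Tab is back up and the lid rests part way, with its tongue at side pixel (393,154) as predicted. Now the push along the lid's arc.

Emit:
servo_tool --pt "-2 0 0.3 0 0 0 1" --pt "-2 -0.1 0.3 0 0 0 1" --pt "-2 0 0.3 0 0 0 1" --pt "-2 0 0.4 0 0 0 1" --pt "-2 0 0.3 0 0 0 1"

```text
clock: 6.55
position: [0.5166, -0.1047, 0.1287]
ee_rot: [0.0, -0.093, 0.996, 0.0]
contact_force: [0.8, -0.2, 0.1]
width: 0.0004
gripper_force: 0.0
```

Emit:
servo_tool --pt "-1.3 0 0 0 0 0 1" --pt "-0.9 0 -1 0 0 0 1" --pt "-0.8 0 -1 0 0 0 1" --pt "-1 0 -0.8 0 0 0 1" --pt "-1 0 -0.7 0 0 0 1"

```text
clock: 7.05
position: [0.5644, -0.0959, 0.1647]
ee_rot: [0.0, -0.093, 0.996, -0.0]
contact_force: [-0.7, -1.1, 0.8]
width: 0.0002
gripper_force: 0.2
```

```bash
python3 -c "
from h import *
to((.008,0,.166))
a=optics.get_image('side')[60:260,270:480]
cv2.imwrite('pics/p4.png',cv2.resize(a,None,fx=2,fy=2,interpolation=2)[:,:,::-1])"
```

```text
tcp [ 0.5644 -0.0959  0.1647] toolx deg -169.37 z [ 0. -0. -1.] F [-0.69 -1.05  0.76] w 0.00019876341408602203 t 7.05
move cm [-2.18  0.01 -0.93]
```

View pics/p4.png

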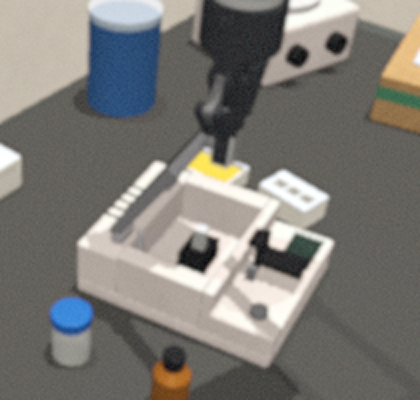

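The lid is rising, now edge-on near (160,190), with the finger in front of its tongue. Continuing along the arc.

Emit:
servo_tool --pt "-1.1 0 -0.5 0 0 0 1" --pt "-1.1 0 -0.4 0 0 0 1" --pt "-1.2 0 -0.3 0 0 0 1" --pt "-1.2 0 -0.3 0 0 0 1" --pt "-1.1 0 -0.2 0 0 0 1"

```text
clock: 7.6
position: [0.621, -0.0852, 0.1813]
ee_rot: [0.0, -0.093, 0.996, 0.0]
contact_force: [-0.8, 0.0, -0.3]
width: -0.0001
gripper_force: 0.0
```

Emit:
servo_tool --pt "-1 0 -0.1 0 0 0 1" --pt "-0.8 0 0 0 0 0 1" --pt "-0.6 0 0 0 0 0 1" --pt "-0.5 0 0 0 0 0 1" --pt "-0.3 0 0 0 0 0 1"

```text
clock: 8.1
position: [0.6514, -0.0795, 0.1821]
ee_rot: [-0.0, -0.093, 0.996, 0.0]
contact_force: [0.2, 0.1, -0.1]
width: 0.0001
gripper_force: 0.0
```

```bash
python3 -c "
from h import *
to((.074,0,.174))
a=optics.get_image('side')[60:260,270:480]
cv2.imwrite('pics/p5.png',cv2.resize(a,None,fx=2,fy=2,interpolation=2)[:,:,::-1])"
```

```text
tcp [ 0.6514 -0.0795  0.1821] toolx deg -169.37 z [-0.  0. -1.] F [ 0.22  0.09 -0.06] w 0.00012311547321928857 t 8.1
move cm [0.07 0.   0.01]
```

View pics/p5.png

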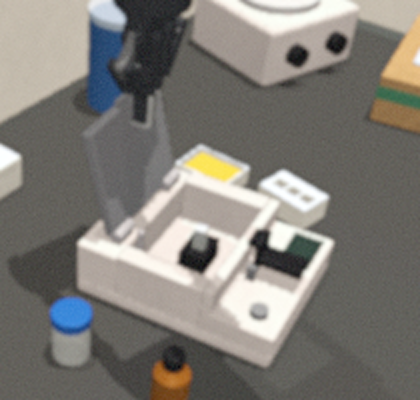

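The lid leans back past upright (panel at (130,165)), and contact force is zero. Backing away.

Emit:
servo_tool --pt "1 0 0 0 0 0 1" --pt "2 0 0 0 0 0 1" --pt "3 0 -1 0 0 0 1" --pt "4 0 -2 0 0 0 1" --pt "3 0 -1 0 0 0 1"

```text
clock: 8.65
position: [0.5204, -0.1038, 0.2234]
ee_rot: [-0.0, -0.093, 0.996, -0.0]
contact_force: [-0.1, 0.4, 1.2]
width: 0.0
gripper_force: 0.0
```

Emit:
servo_tool --pt "2 0 0 0 0 0 1" --pt "0 0 0 0 0 0 1" --pt "0 0 0 0 0 0 1" --pt "0 0 0 0 0 0 1" --pt "0 0 0 0 0 0 1"

```text
clock: 9.15
position: [0.5044, -0.1072, 0.2219]
ee_rot: [-0.0, -0.093, 0.996, 0.0]
contact_force: [-0.8, 0.5, -0.6]
width: -0.0001
gripper_force: 0.0
```

```bash
python3 -c "
from h import *
to((0,0,.2))
im=optics.get_image('side')
d=finder.tip_of('lid_edge','side');print(d[:1])
for a in (1.65,1.75,1.85): print(a,proj('side',w((.065-.128*np.cos(a+.016),0,.074+.128*np.sin(a+.016)))))
cv2.imwrite('pics/p6.png',cv2.resize(im[60:260,270:480],None,fx=2,fy=2,interpolation=2)[:,:,::-1])"
```

```text
tcp [ 0.5044 -0.1072  0.2219] toolx deg -169.35 z [-0.  0. -1.] F [-0.85  0.52 -0.56] w -0.0001122016285826203 t 9.15
move cm [-7.49  0.01  1.39]
[{'at': [331.2, 108.3], 'p': 0.71}]
1.65 [341.56238776 108.62775609]
1.75 [335.89122404 107.75261626]
1.85 [330.37754649 107.47278267]
```

View pics/p6.png

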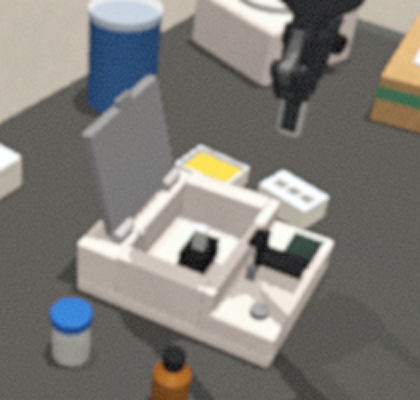

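The lid stands fully open by itself: its tongue is at side pixel (331,108), which matches 1.85 rad. The cuvette and the loose things are in place, and the gripper is clear.

```bash
python3 -c "
from rig import manip
print(manip.sign_off())"
```

```text
the job is handed in; nothing more can be done
None
```

The photometer is open and the job is handed in: in the last image the lid rests by itself at about 1.85 rad with the tab back up, and the cuvette, start button and loose things look undisturbed; sign-off returned no verdict.

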